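Draw out the scrap tray of the filing block

TASK

Open the scrap tray under the wooden filing block so that the offcuts can be sorted: push the brass doming block that stands in front of it sideways along the bench, clear of the tray's way, push the brass bolt at the tray's left corner fully back, then hook a fingertip behind the tray's front lip and draw the tray out to its stop. Only push and pull with the fingers: do not lift or tip the doming block, do not pull the tray out while it still stands in the way, and leave the bolt drawn back. Do not disturb the other tools, nor the punch lying on top of the filing block.

Things in the scene. Friction and masses are not known exactly. Their poses are not given: they have to be found in the camera images.
- filing_block: Wooden filing block fixed to the bench, 140 mm deep (x), 176 wide (y), 50 high (all sizes in mm), with a V notch in front and a steel plate on top (55 high). Origin under its middle; x to its back, y to its left, z up. Front face at x = -75. Beside the tray two cheeks 18 high (|y| 70 to 88) run out to x = -142; the left one widens to a pad for the bolt (18 high, x -142 to -112, to y = 132).
- scrap_tray (a joint): How far the tray is drawn out along the filing block's -x, in m: 0 to 0.003 closed, 0.090 at its stop. About 2.5 N of friction; it stays where it is left. While the bolt is shot it can move only about 8 mm.
- lip (a point): Middle of the top edge of the upright front lip of the sheet-metal tray; moves with it; 33 high; closed at x = -115, y = 0 in the filing block's frame. Lip 132 wide (y), 5 thick at its rolled edge (1 behind this point to 4 in front). Behind it an open pocket 39 long (closed), 128 wide, tray floor 8 above the bench; side walls 29 high. A fingertip put down into it from above pulls the lip to -x.
- bolt (a joint): How far the brass barrel bolt is drawn back along the filing block's +y (left), in m: 0 to 0.004 shot, its nose standing 16 to 20 mm across the front of the lip's left corner; above 0.020 the nose is clear of the tray; 0.026 fully back at its stop. About 1.5 N of friction; it stays where it is left.
- bolt_knob (a point): Centre of the 12 mm brass ball on the bolt's upright stem (6 thick), 44.5 high; shot, at x = -130, y = 87.5 in the filing block's frame; moves to +y with the bolt. The bolt (8 thick, axis 24.5 high) runs along y in two keepers 32 high at y = 79 and 121. Nothing beside the ball is higher than the tray's lip (33), so a fingertip above that height can push it from its right side.
- doming_center (a point): Centre of the doming block: a brass cube of 42 mm with round hollows, 0.4 to 0.8 kg, standing loose on the bench (centre 21 mm up) 60 to 80 mm in front of the lip, in the tray's way. z up; x and y square to its side faces.
- letter_punch: Small square steel punch, 8 x 63 x 8 mm, lying loose on the steel plate on top of the filing block, roughly across it. Origin at the middle of its underside, length along its own y. Leave alone.
- hammer: Hammer with wooden handle, 94 x 288 x 28 mm, lying on the bench at the left, its head away from the robot. Origin at the middle of its underside; its own y runs along it to the handle's end. Leave alone.
- flux_tin: Small round black tin, 41 mm across, 24 mm high, left of the filing block. Origin at the middle of its underside. Leave alone.
- tape: Coiled yellow tape measure, 54 mm across, 16 mm high, near the front edge at the left. Origin at the middle of its underside. Leave alone.
- pencil: Black pencil, 7 x 117 x 6 mm, lying near the front edge of the bench. Origin at the middle of its underside, length along its own y. Leave alone.
Mind the look-alikes: they are no part of the job. Of the things like the part that bears doming_center, leave any that is black or turquoise; of the rest the larger one is meant.

How it is judged (in metres and radians):
On the way, in this order (a step that is already met when the one before it is completed fails the run):
1. the doming block is clear of the tray's way and the bolt is drawn back ((y of doming_center in the frame of filing_block above 0.085 m or y of doming_center in the frame of filing_block below -0.085 m or x of doming_center in the frame of filing_block below -0.225 m) and value of joint bolt above 0.022 m), for 0.2 s.
2. the tray is drawn out to its stop (value of joint scrap_tray above 0.084 m), for 0.2 s.
At the end, for the whole second after the job is handed in: The tray stands at least 84 of 90 mm out, the bolt at least 22 of 26 mm back, and the doming block stands upright on the bench beside the tray (centre at least 85 mm to either side of the tray's middle line) or wholly in front of it (centre at least 225 mm in front of the filing block's origin) (all of step 1 and value of joint scrap_tray above 0.084 m and height (world z) of doming_center between 0.017 and 0.026 m and angle between doming_center's own z axis and vertical below 0.1 rad); the robot touches nothing.
It fails at once if the doming block is lifted or tipped (height (world z) of doming_center above 0.03 m or height (world z) of doming_center below 0 m or angle between doming_center's own z axis and vertical above 0.3 rad).
It fails at once if the tray is drawn (more than 20 mm) while the doming block stands in its way (value of joint scrap_tray above 0.02 m and not (y of doming_center in the frame of filing_block above 0.085 m or y of doming_center in the frame of filing_block below -0.085 m or x of doming_center in the frame of filing_block below -0.225 m)).
It fails at once if the punch on the filing block is disturbed (moved more than 20 mm) (distance of letter_punch from where it was at the start of the episode above 0.02 m).
It fails at once if another tool on the bench is disturbed (moved more than 20 mm) (distance of any of hammer, flux_tin, tape, pencil from where it was at the start of the episode above 0.02 m).
It also fails if it takes over 54 s, if anything falls off the work surface, if the arm or the gripper's body presses on something with over 40 N, if the wrist force passes 120 N, or if a joint passes its speed limit or range.

ROBOT

A 6-joint arm with a two-finger parallel gripper is mounted at the origin on a cart in front of the work surface, level with it; the furniture and walls round the work are solid. World frame = base frame: x ahead of the robot, y to its left, z up, the work surface at z = 0. Lengths are in m, angles in degrees, forces in N, time in s.
With the tool pointing down it reaches from about 0.4 to 0.825 m from the base axis. Payload 7 kg.
Tool frame: the origin (TCP) lies midway between the tips of the shut fingers; the grasp point (between the pads) lies 19 mm behind it; z points along the fingers, y is the line along which they close (so a half turn about z gives the same grasp; the last joint's range is limited). The gripper opens to 88 mm and grips with 3 to 60 N. Pads are 19 mm wide; open, the fingers measure 130 mm over their backs; the gripper's body (78 mm by 193 mm) begins 47 mm behind the grasp point.
Start: joints at [79.933, 20.546, 0.682, 0, -70.136, -16.507], TCP at [0.302, 0.604, 0.227] pointing down, gripper open.
Joint ranges: [-176.03, 176.03], [-82.01, 121.73], [-58.28, 71.71], [-173.87, 95.51], [-174.79, -0.11], [-173.66, 173.66]. Speed limits (degrees/s): [136.94, 136.94, 172.46, 180, 180, 180].

INTERFACE

Orientations are given as [roll, pitch, yaw] about the fixed x, y, z axes, in that order (R = Rz(yaw) Ry(pitch) Rx(roll)).
In Python, from plant import telemetry, viewer, workorder gives the robot as it stands. The module is installed in compiled form; this text tells all that it offers.
- The arm moves only by the tool carry_out, never from a script. Its argument "rows" is a list of rows, each a list of 6 numbers: the shift along the tool's x, y, z in m, then the turn, a rotation vector about the tool's x, y, z in rad. In form: [[tx, ty, tz, ax, ay, az], ...]. A call has 1 to 8 rows; each row is the pose to reach, as a shift and turn from the pose commanded when the call began, along the tool's axes at that moment; what a row does not reach only later rows make up. A row lasts 1/8 s, in which the tool goes at most 62.5 mm and 10.7 degrees, less where a joint would pass 70% of its speed; a pose out of reach is approached as far as the arm can. A call with a gripper value outside its range is refused whole. "grip" is the gripper's target within -1 to 1 (fully open at 1, half-way at 0, shut at -1), set as the call begins (left out, the last holds). The fingers move at their own pace and stop on an object; the grip force is fixed at half the most. Time passes only in rows, so rows that repeat a pose let the fingers close. It gives the time, the measured TCP pose, the force, the opening and the grip force at its end, in the units of the state.
- telemetry.get_obs(): the state, without advancing time (a new reading comes with each control period).
- viewer.snapshot(name): name is "scene" or "side" or "wrist"; returns the picture (400x640x3 uint8, red, green, blue); there is no depth.
- viewer.camera_info(name): a dict with "intrinsics" (3x3 intrinsics, pixels), "extrinsics" (4x4, takes a point from camera to world coordinates); the wrist camera has in their place "tool_from_camera" (4x4, takes a point from camera to tool coordinates, whose origin is the TCP and whose axes are the flange's). Camera axes: x right, y down, z forward; pixel columns grow to the right and rows downward; lengths in m; the calibration is good to about 2 mm. A picture is of the moment at which its call begins: read the wrist's pose just before it. camera_info takes no time and is no camera call.
- workorder.close_job(): hands the job in; it is judged then, once.
The state is a dict: "clock": time; "joint_pos": joint angles; "qvel": joint speeds; "tau": joint torques, N m; "tool_pos": TCP position; "orientation": TCP orientation; "force": force on the tool from outside, world axes, zero at the start; "moment": the same for the moment, N m; "opening": finger opening in m; "gripper_force": force on a finger pad.
Only numpy, scipy, OpenCV 4.12 (cv2) and the standard library are available. Lean on these libraries where they do the work, as an engineer would, in place of code of your own. Each camera call takes 0.05 s, during which the arm holds its last target. There are 200 camera calls.

## Working session

There is one attempt and no reset: what is moved stays moved. The work goes in short steps, Python scripts to look and compute and a tool call to move; the robot and the scene stay as the last step left them, time stands still between calls to the robot, and variables do not carry over. Pictures are saved under pics/ and viewed, at most 10 in all, crops included, and the job is handed in when it is done.

Besides the shell and the picture viewer there is one more tool, called as name(argument=value, ...), one argument or row to a line, values as JSON. carry_out: Moves the arm, as the interface text tells. Its arguments: {"type":"object","properties":{"rows":{"type":"array"},"grip":{"type":"number"}},"required":["rows"]}

```bash
mkdir -p pics; cat > h.py <<'E'
import numpy as np,cv2
from plant import telemetry,viewer,workorder
def snap(n,f):
    im=viewer.snapshot(n); cv2.imwrite('pics/'+f,im[:,:,::-1]); return im
def ray(n,u,v,z,T=None):
    c=viewer.camera_info(n); K=np.array(c['intrinsics']); E=np.array(c['extrinsics']) if T is None else T
    d=E[:3,:3]@np.linalg.inv(K)@[u,v,1]; o=E[:3,3]; return o+d*(z-o[2])/d[2]
def proj(n,p):
    c=viewer.camera_info(n);K=np.array(c['intrinsics']);E=np.linalg.inv(np.array(c['extrinsics']))
    q=K@(E[:3,:3]@p+E[:3,3]); return q[:2]/q[2]
E
python3 - <<'E'
from h import *
a=snap('scene','a.png');b=snap('side','b.png')
for n in('scene','side'):print(np.round(viewer.camera_info(n)['extrinsics'],3).tolist())
o=telemetry.get_obs();print(o['clock'],o['tool_pos'],o['orientation'],o['opening'])
print(viewer.camera_info('wrist'))
E
```

```text
[[0.495, -0.607, 0.621, -0.105], [-0.869, -0.346, 0.355, -0.185], [-0.001, -0.715, -0.699, 0.78], [0.0, 0.0, 0.0, 1.0]]
[[-0.993, -0.095, 0.063, 0.413], [-0.114, 0.779, -0.617, 0.96], [0.009, -0.62, -0.784, 1.043], [0.0, 0.0, 0.0, 1.0]]
0.1 [0.30177484 0.60329599 0.22573382] [ 1.79917016e+02 -6.35364430e-03 -2.65793410e+01] 0.08745859941649708
{'intrinsics': array([[337.30578623,   0.        , 327.94855817],
       [  0.        , 337.30578623, 199.17914736],
       [  0.        ,   0.        ,   1.        ]]), 'tool_from_camera': array([[ 1.25637471e-03, -9.59307465e-01, -2.82360780e-01,
         7.62863750e-02],
       [ 9.99999092e-01,  1.34305895e-03, -1.13446722e-04,
         2.97742986e-04],
       [ 4.88057458e-04, -2.82360381e-01,  9.59308281e-01,
        -1.58248487e-01],
       [ 0.00000000e+00,  0.00000000e+00,  0.00000000e+00,
         1.00000000e+00]])}
```

View pics/a.png

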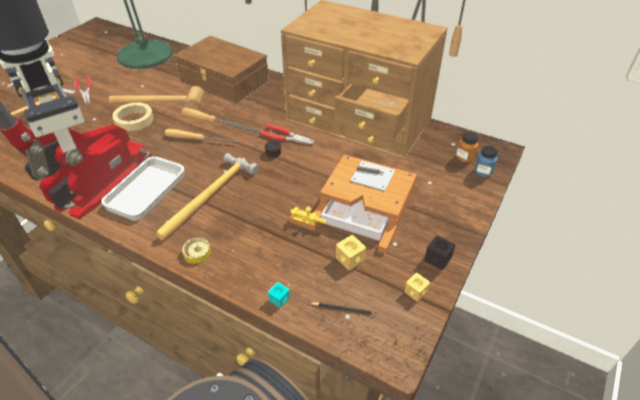

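View pics/b.png

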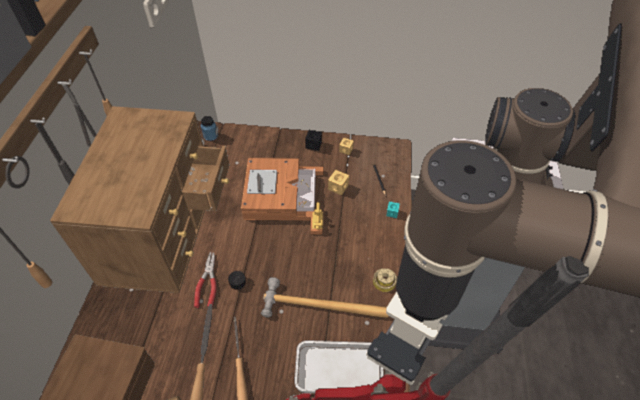

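Look-alikes in the scene view are the large brass cube (350,252), the small brass cube (417,287), the black cube (440,252) and the turquoise cube (279,294). I choose the large brass one at (350,252), which stands in front of the tray, and will check it in a close crop.

```bash
python3 - <<'E'
from h import *
a=cv2.imread('pics/a.png');b=cv2.imread('pics/b.png')
cv2.imwrite('pics/c.png',cv2.resize(a[150:300,280:460],None,fx=4.4,fy=4,interpolation=cv2.INTER_CUBIC)[:, :792])
cv2.imwrite('pics/d.png',cv2.resize(b[120:250,230:400],None,fx=4.5,fy=4.5,interpolation=cv2.INTER_CUBIC))
E
```

```text
(no output)
```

View pics/c.png

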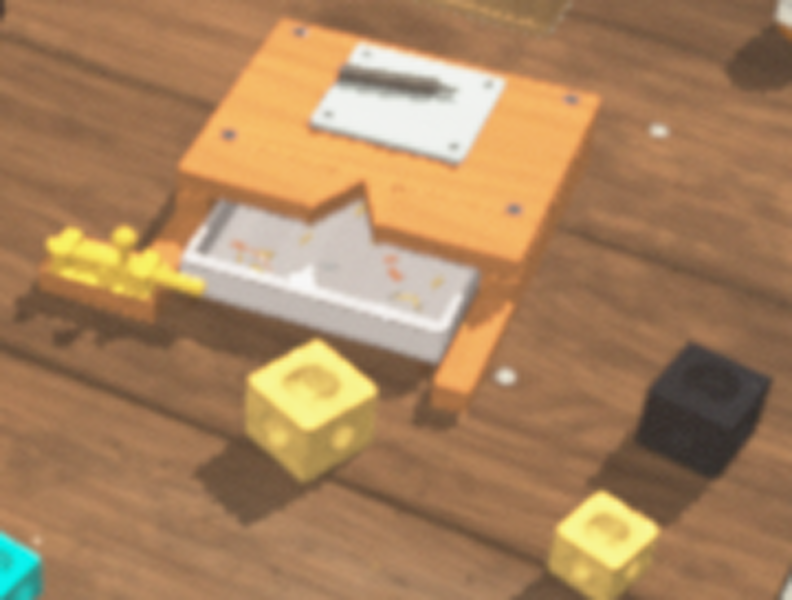

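View pics/d.png

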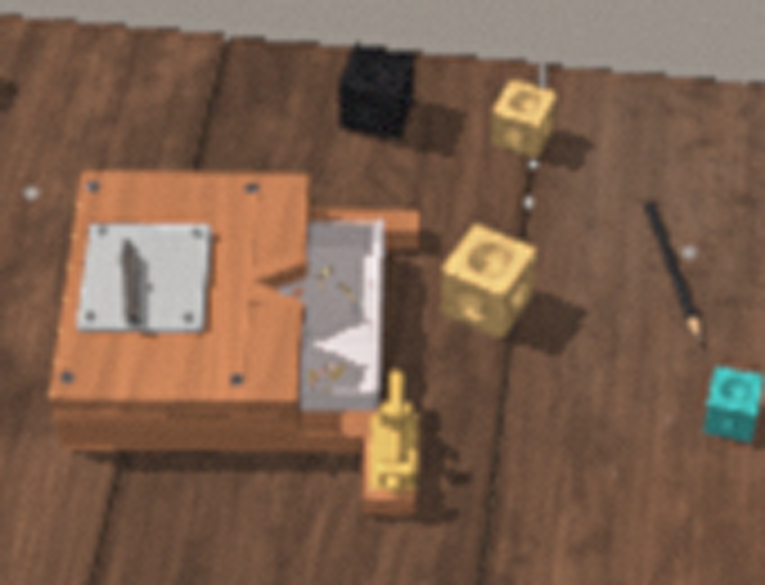

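```bash
python3 - <<'E'
from h import *
C=lambda x,y,z:ray('scene',280+x/4.4,150+y/4,z)
D=lambda x,y,z:ray('side',230+x/4.5,120+y/4.5,z)
# order BL,BR,FR,FL
s=np.array([C(*p,.05) for p in[(283,18),(600,97),(522,263),(180,167)]])
d=np.array([D(*p,.05) for p in[(50,400),(83,172),(308,173),(302,402)]])
L=np.array([[.065,.088],[.065,-.088],[-.075,-.088],[-.075,.088]])
for P in(s,d,(s+d)/2):
    P=P[:,:2];Lc=L-L.mean(0);Pc=P-P.mean(0)
    th=np.arctan2((Lc[:,0]*Pc[:,1]-Lc[:,1]*Pc[:,0]).sum(),(Lc*Pc).sum())
    R=np.array([[np.cos(th),-np.sin(th)],[np.sin(th),np.cos(th)]]);o=P.mean(0)-R@L.mean(0)
    print('yaw',np.degrees(th),'o',o.round(4),'res',np.linalg.norm(P-(L@R.T+o),axis=1).round(4))
f=lambda p:(R.T@(p[:2]-o)).round(4)
for n,F,pts in(('scene',C,[(316,340),(377,390),(306,430),(246,390)]),('side',D,[(475,225),(537,245),(505,302),(442,265)])):
    P=np.array([F(*p,.042) for p in pts]);print(n,'dome',P.mean(0).round(4),f(P.mean(0)),[f(p).tolist() for p in P], 'world',P[:,:2].round(3).tolist())
print('knob',f(C(124,238,.0445)),'pred px scene',(lambda q:((q[0]-280)*4.4,(q[1]-150)*4))(proj('scene',np.r_[R@[-.13,.0875]+o,.0445])),'side',(lambda q:((q-[230,120])*4.5))(proj('side',np.r_[R@[-.13,.0875]+o,.0445])))
print('lip', f(C(183,255,.033)),f(C(447,328,.033)),f(D(383,222,.033)))
for nm,p in(('small',(605,513)),('black',(713,370))):print(nm,f(C(*p,.03)))
print('pencil',f(ray('scene',312,304,.006)),f(ray('scene',371,313,.006)),'tq',f(ray('scene',279,288,.02)))
for k,q in(('knob',[-.13,.0875]),('o',[0,0]),('outlip',[-.205,0])):print(k,R@q+o,np.linalg.norm(R@q+o))
E
```

```text
yaw 6.052464341055397 o [0.6507 0.1226] res [0.0004 0.0021 0.0006 0.002 ]
yaw 6.695757763075607 o [0.6504 0.1279] res [0.0006 0.0012 0.0015 0.001 ]
yaw 6.375333763303668 o [0.6505 0.1253] res [0.0004 0.0013 0.0005 0.0005]
scene dome [0.4686 0.0769 0.042 ] [-0.1862 -0.0278] [[-0.1567, -0.0188], [-0.1765, -0.0552], [-0.2122, -0.0353], [-0.1994, -0.0019]] world [[0.497, 0.089], [0.481, 0.051], [0.444, 0.067], [0.453, 0.101]]
side dome [0.471  0.0807 0.042 ] [-0.1834 -0.0244] [[-0.1748, -0.0515], [-0.2119, -0.0358], [-0.1919, 0.0092], [-0.1549, -0.0192]] world [[0.483, 0.055], [0.444, 0.066], [0.459, 0.113], [0.499, 0.089]]
knob [-0.1281  0.0897] pred px scene (np.float64(126.62945458220041), np.float64(241.58079662890134)) side [397.80438176 404.16945684]
lip [-0.1181  0.0635] [-0.1174 -0.069 ] [-0.119  -0.0615]
small [-0.1991 -0.1669]
black [-0.0939 -0.1883]
pencil [-0.3146 -0.0019] [-0.2897 -0.1083] tq [-0.3153  0.065 ]
knob [0.51163523 0.19779491] 0.5485375455008005
o [0.65054738 0.12527137] 0.6624989176863939
outlip [0.44681514 0.10250795] 0.45842300395405255
```

```bash
cat >> h.py <<'E'
from scipy.spatial.transform import Rotation as Ro
TH=np.radians(6.4);RB=np.array([[np.cos(TH),-np.sin(TH)],[np.sin(TH),np.cos(TH)]]);O=np.array([.6505,.1253])
def go(bx,by,z,yawb):
    "row to a pose in the block frame"
    o=telemetry.get_obs();R=Ro.from_euler('xyz',o['orientation'],degrees=True)
    T=Ro.from_euler('xyz',[180,0,yawb+6.4],degrees=True)
    p=np.r_[RB@[bx,by]+O,z]
    print('row',np.r_[R.inv().apply(p-o['tool_pos']),(R.inv()*T).as_rotvec()].round(4).tolist())
def where():
    o=telemetry.get_obs();print(round(o['clock'],2),'block',(RB.T@(o['tool_pos'][:2]-O)).round(4),'z',o['tool_pos'][2].round(4),'rpy',np.round(o['orientation'],1),'F',np.round(o['force'],1),'op',o['opening'])
def wristT():
    o=telemetry.get_obs();M=np.eye(4);M[:3,:3]=Ro.from_euler('xyz',o['orientation'],degrees=True).as_matrix();M[:3,3]=o['tool_pos']
    return M@np.array(viewer.camera_info('wrist')['tool_from_camera'])
E
python3 - <<'E'
from h import *
go(-.185,.035,.226,-90)
E
```

```text
row [0.3515, 0.3428, 0.0003, 0.0013, -0.0008, 0.9952]
```

carry_out(
  rows=[
    [0.3515,0.3428,0,0,0,0.995],
    [0.3515,0.3428,0,0,0,0.995],
    [0.3515,0.3428,0,0,0,0.995],
    [0.3515,0.3428,0,0,0,0.995],
    [0.3515,0.3428,0,0,0,0.995],
    [0.3515,0.3428,0,0,0,0.995],
    [0.3515,0.3428,0,0,0,0.995],
    [0.3515,0.3428,0,0,0,0.995],
  ],
  grip=-1,
)

```text
clock: 1.1
tool_pos: [0.4631, 0.1377, 0.2266]
orientation: [-180.0, 0.0, -83.6]
force: [0.2, -0.2, 0.6]
opening: 0.0133
gripper_force: 0.0
```

```bash
python3 - <<'E'
from h import *
where();T=wristT();np.save('T1.npy',T);snap('wrist','w1.png');print(telemetry.get_obs()['joint_pos']);where();go(-.185,.035,.012,-90)
E
```

```text
1.1 block [-0.1849  0.0332] z 0.2266 rpy [-180.     0.   -83.6] F [ 0.2 -0.2  0.6] op 0.013275552710349638
[ 3.95268508e+01  2.17109782e+00 -2.27829532e+01  4.12008970e-02
 -6.51326563e+01 -3.32308118e+01]
1.15 block [-0.1848  0.029 ] z 0.2265 rpy [ 1.799e+02 -1.000e-01 -8.370e+01] F [ 0.2 -3.2  0.1] op 0.009102687978370135
row [-0.0063, 0.0, 0.2145, 0.0009, -0.0014, -0.0015]
```

View pics/w1.png

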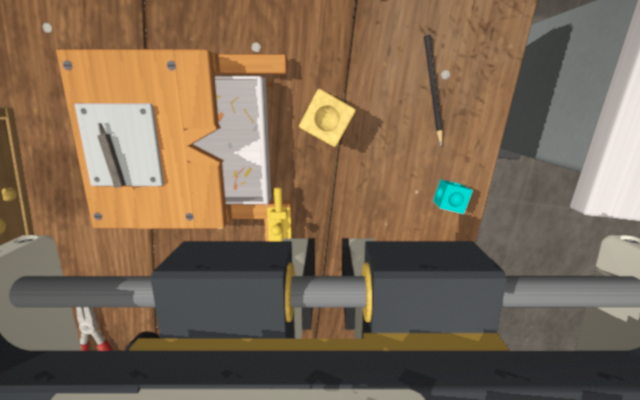

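The wrist view shows the doming block's top around (327,118), the tray lip at column 267 from row 77 to 204, and the bolt nose at (278,195). The way at the block's left is free.

```bash
python3 - <<'E'
from h import *
T=np.load('T1.npy');f=lambda u,v,z:(RB.T@(ray('wrist',u,v,z,T)[:2]-O)).round(4).tolist()
print('corn',[f(*p,.05) for p in[(93,228),(58,50),(208,50),(222,228)]])
print('dome',[f(*p,.042) for p in[(325,89),(355,107),(338,146),(299,124)]])
print('lip',f(267,77,.033),f(268,204,.033))
where();go(-.185,.036,.012,-90)
E
```

```text
corn [[0.0644, 0.0876], [0.0623, -0.0867], [-0.0751, -0.0869], [-0.0726, 0.0874]]
dome [[-0.1821, -0.0533], [-0.2115, -0.0366], [-0.1952, 0.0016], [-0.1562, -0.0202]]
lip [-0.125, -0.0647] [-0.1196, 0.066]
1.15 block [-0.1848  0.029 ] z 0.2265 rpy [ 1.799e+02 -1.000e-01 -8.370e+01] F [ 0.2 -3.2  0.1] op 0.009102687978370135
row [-0.0073, 0.0, 0.2145, 0.0009, -0.0014, -0.0015]
```

carry_out(
  rows=[
    [0,0,0.06,0,0,0],
    [0,0,0.12,0,0,0],
    [0,0,0.17,0,0,0],
    [0,0,0.2,0,0,0],
    [0,0,0.214,0,0,0],
    [0,0,0.214,0,0,0],
  ],
)

```text
clock: 1.9
tool_pos: [0.4627, 0.1397, 0.0121]
orientation: [179.9, -0.1, -83.6]
force: [0.8, -0.0, 0.5]
opening: 0.0005
gripper_force: 0.0
```

```bash
python3 - <<'E'
from h import *
where()
E
```

```text
1.9 block [-0.185   0.0352] z 0.0121 rpy [ 1.799e+02 -1.000e-01 -8.360e+01] F [ 0.8 -0.   0.5] op 0.0005327484680446709
```

carry_out(
  rows=[
    [0.007,0,0,0,0,0],
    [0.014,0,0,0,0,0],
    [0.02,0,0,0,0,0],
    [0.026,0,0,0,0,0],
    [0.032,0,0,0,0,0],
    [0.038,0,0,0,0,0],
    [0.044,0,0,0,0,0],
    [0.05,0,0,0,0,0],
  ],
)

```text
clock: 2.9
tool_pos: [0.469, 0.0904, 0.0129]
orientation: [-179.9, 0.0, -83.6]
force: [-2.6, 5.2, 4.2]
opening: 0.0008
gripper_force: 2.4
```

carry_out(
  rows=[
    [0.006,0,0,0,0,0],
    [0.012,0,0,0,0,0],
    [0.018,0,0,0,0,0],
    [0.024,0,0,0,0,0],
    [0.03,0,0,0,0,0],
    [0.036,0,0,0,0,0],
    [0.042,0,0,0,0,0],
    [0.048,0,0,0,0,0],
  ],
)

```text
clock: 3.9
tool_pos: [0.474, 0.042, 0.0126]
orientation: [180.0, -0.0, -83.6]
force: [-0.2, 3.6, 0.6]
opening: 0.0004
gripper_force: 1.8
```

```bash
python3 - <<'E'
from h import *
where();T=wristT();np.save('T2.npy',T);im=snap('scene','s2.png')
w=snap('wrist','w2.png')
cv2.imwrite('pics/e.png',np.hstack([cv2.resize(im[150:320,270:470,::-1],(400,340)),cv2.resize(w[:,:,::-1],(400,340))]))
E
```

```text
3.9 block [-0.1847 -0.0631] z 0.0126 rpy [180.   -0.  -83.6] F [-0.2  3.6  0.6] op 0.00039063011180285234
```

View pics/e.png

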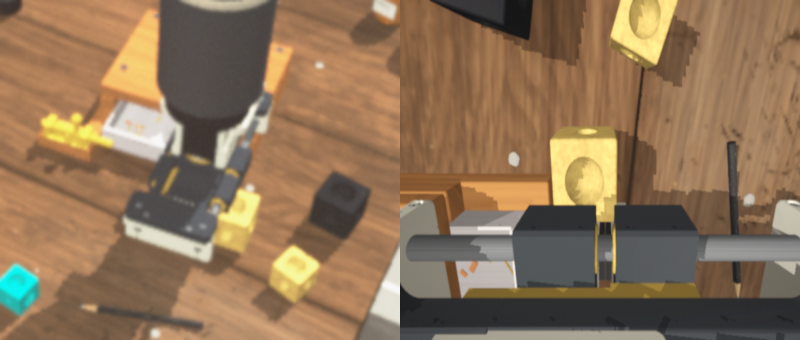

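The block has squared up against the fingers. Its top far edge is at wrist pixels (242,160) to (347,162), and the small cube is still some way beyond it.

```bash
python3 - <<'E'
from h import *
T=np.load('T2.npy');f=lambda u,v,z:(RB.T@(ray('wrist',u,v,z,T)[:2]-O)).round(4).tolist()
print(f(242,160,.042),f(347,162,.042),'small bottom corner',f(403,80,0), 'cheek end',f(240,208,.018))
E
```

```text
[-0.1518, -0.1173] [-0.1922, -0.1166] small bottom corner [-0.2207, -0.1487] cheek end [-0.1431, -0.0902]
```

carry_out(
  rows=[
    [0.005,0,0,0,0,0],
    [0.009,0,0,0,0,0],
    [0.009,0,0,0,0,0],
    [-0.005,0,0,0,0,0],
    [-0.03,0,-0.01,0,0,0],
    [-0.03,0,-0.06,0,0,0],
    [-0.03,0,-0.1,0,0,0],
    [-0.03,0,-0.1,0,0,0],
  ],
)

```text
clock: 5.0
tool_pos: [0.4724, 0.0739, 0.1157]
orientation: [-179.7, 0.1, -83.5]
force: [-1.2, 0.4, -0.1]
opening: 0.0005
gripper_force: 0.0
```

```bash
python3 - <<'E'
from h import *
where();go(-.13,.050,.1,-90);go(-.13,.050,.037,-90)
E
```

```text
5.0 block [-0.1827 -0.0312] z 0.1157 rpy [-1.797e+02  1.000e-01 -8.350e+01] F [-1.2  0.4 -0.1] op 0.000489260383548126
row [-0.0811, -0.0527, 0.0162, -0.006, 0.0021, 0.0014]
row [-0.081, -0.0524, 0.0792, -0.006, 0.0021, 0.0014]
```

carry_out(
  rows=[
    [-0.04,-0.027,0,0,0,0],
    [-0.082,-0.054,0,0,0,0],
    [-0.082,-0.054,0,0,0,0],
    [-0.082,-0.054,0.03,0,0,0],
    [-0.082,-0.054,0.06,0,0,0],
    [-0.082,-0.054,0.073,0,0,0],
    [-0.082,-0.054,0.073,0,0,0],
  ],
)

```text
clock: 5.88
tool_pos: [0.5143, 0.1592, 0.0387]
orientation: [179.9, -0.1, -83.6]
force: [-0.0, 0.1, 0.5]
opening: 0.0005
gripper_force: 0.0
```

```bash
python3 - <<'E'
from h import *
where();snap('wrist','w3.png');go(-.13,.05,.038,-90)
E
```

```text
5.88 block [-0.1315  0.0489] z 0.0387 rpy [ 1.799e+02 -1.000e-01 -8.360e+01] F [-0.   0.1  0.5] op 0.0004951790002538381
row [-0.0007, -0.0008, 0.0016, 0.0005, -0.0005, 0.0004]
```

View pics/w3.png

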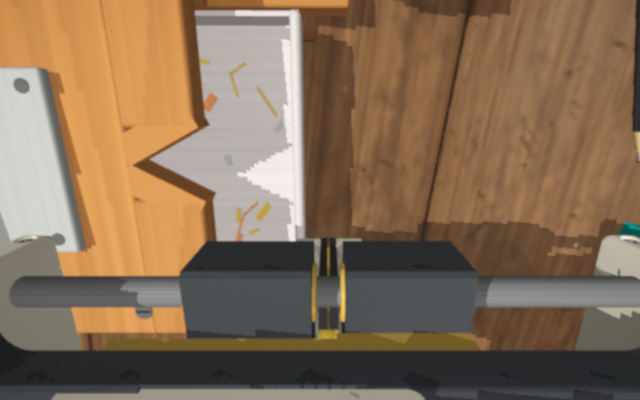

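The view shows the tray lip at column 298 and the fingers just in front of it. The knob is hidden behind the gripper, so I will watch the force during the push.

carry_out(
  rows=[
    [-0.006,0,0.001,0,0,0],
    [-0.012,0,0.001,0,0,0],
    [-0.018,0,0.001,0,0,0],
    [-0.023,0,0.001,0,0,0],
    [-0.028,0,0.001,0,0,0],
    [-0.033,0,0.001,0,0,0],
    [-0.037,0,0.001,0,0,0],
    [-0.041,0,0.001,0,0,0],
  ],
)

```text
clock: 6.92
tool_pos: [0.5104, 0.2007, 0.0385]
orientation: [180.0, -0.0, -83.6]
force: [1.1, -1.5, 1.0]
opening: 0.0005
gripper_force: 0.8
```

carry_out(
  rows=[
    [-0.003,0,0,0,0,0],
    [-0.006,0,0,0,0,0],
    [-0.006,0,0,0,0,0],
  ],
)

```text
clock: 7.3
tool_pos: [0.5098, 0.2067, 0.0385]
orientation: [-180.0, 0.0, -83.6]
force: [1.4, -0.9, 0.4]
opening: 0.0003
gripper_force: 0.4
```

```bash
python3 - <<'E'
from h import *
where()
E
```

```text
7.3 block [-0.1307  0.0966] z 0.0385 rpy [-180.     0.   -83.6] F [ 1.4 -0.9  0.4] op 0.0002724972170602143
```

Bolt friction is felt (about 1.5 N) and the stop has not been reached yet, so I push a little further.

carry_out(
  rows=[
    [-0.002,0,0,0,0,0],
    [-0.004,0,0,0,0,0],
    [-0.004,0,0,0,0,0],
  ],
)

```text
clock: 7.68
tool_pos: [0.5094, 0.209, 0.0385]
orientation: [179.9, -0.1, -83.6]
force: [3.5, -7.9, 2.5]
opening: 0.0007
gripper_force: 4.3
```

```bash
python3 - <<'E'
from h import *
where()
E
```

```text
7.67 block [-0.1309  0.0989] z 0.0385 rpy [ 1.799e+02 -1.000e-01 -8.360e+01] F [ 3.5 -7.9  2.5] op 0.0007028717333581219
```

carry_out(
  rows=[
    [0.006,0,0,0,0,0],
    [0.02,0,0,0,0,0],
    [0.02,0,-0.05,0,0,0],
    [0.02,0,-0.1,0,0,0],
  ],
)

```text
clock: 8.18
tool_pos: [0.5112, 0.1896, 0.1393]
orientation: [179.9, -0.0, -83.6]
force: [2.0, 1.0, 0.5]
opening: 0.0002
gripper_force: 0.0
```

```bash
python3 - <<'E'
from h import *
where();go(-.093,0,.14,0)
E
```

```text
8.18 block [-0.1312  0.0795] z 0.1393 rpy [179.9  -0.  -83.6] F [2.  1.  0.5] op 0.00020434790616842842
row [0.0795, -0.0382, -0.0007, 0.0017, 0.0006, -1.5709]
```

carry_out(
  rows=[
    [0.04,-0.02,0,0,0,-0.18],
    [0.08,-0.038,0,0,0,-0.36],
    [0.08,-0.038,0,0,0,-0.54],
    [0.08,-0.038,0,0,0,-0.72],
    [0.08,-0.038,0,0,0,-0.9],
    [0.08,-0.038,0,0,0,-1.08],
    [0.08,-0.038,0,0,0,-1.26],
    [0.08,-0.038,0,0,0,-1.44],
  ],
)

```text
clock: 9.18
tool_pos: [0.5582, 0.1149, 0.1385]
orientation: [-180.0, 0.0, -0.8]
force: [0.9, -0.6, 1.0]
opening: 0.0002
gripper_force: 0.0
```

carry_out(
  rows=[
    [0,0,0,0,0,-0.13],
    [0,0,0,0,0,-0.13],
    [0,0,0,0,0,-0.13],
    [0,0,0,0,0,-0.13],
  ],
)

```text
clock: 9.68
tool_pos: [0.5583, 0.1152, 0.1385]
orientation: [-180.0, 0.0, 6.3]
force: [-0.4, -0.5, -0.1]
opening: 0.0004
gripper_force: 0.0
```

```bash
python3 - <<'E'
from h import *
where();a=snap('side','s4.png');w=snap('scene','w4.png')
cv2.imwrite('pics/f.png',np.hstack([cv2.resize(a[110:260,230:400,::-1],(400,353)),cv2.resize(w[150:320,270:470,::-1],(400,353))]))
go(-.093,0,.014,0)
E
```

```text
9.68 block [-0.0928  0.0003] z 0.1385 rpy [-180.     0.     6.3] F [-0.4 -0.5 -0.1] op 0.000394866830531075
row [-0.0003, 0.0004, 0.1245, -0.0, -0.0, -0.0014]
```

View pics/f.png

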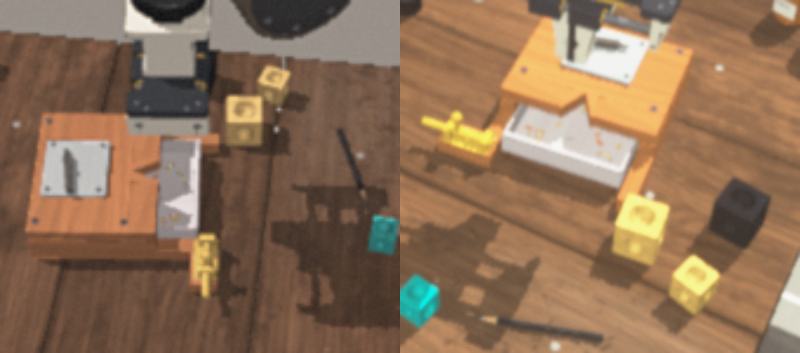

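The bolt is drawn back and its nose is clear of the tray. The doming block stands upright at the right, clear of the lip, so I go down into the pocket.

carry_out(
  rows=[
    [0,0,0.05,0,0,0],
    [0,0,0.08,0,0,0],
    [0,0,0.1,0,0,0],
    [0,0,0.115,0,0,0],
    [0,0,0.122,0,0,0],
    [0,0,0.122,0,0,0],
  ],
)

```text
clock: 10.52
tool_pos: [0.5584, 0.1154, 0.0165]
orientation: [180.0, 0.0, 6.4]
force: [-0.4, 0.1, 0.5]
opening: 0.0004
gripper_force: 0.0
```

```bash
python3 - <<'E'
from h import *
where()
E
```

```text
10.53 block [-0.0926  0.0004] z 0.0165 rpy [180.    0.    6.4] F [-0.4  0.1  0.5] op 0.00044692243610215156
```

carry_out(
  rows=[
    [-0.006,0,0,0,0,0],
    [-0.012,0,0,0,0,0],
    [-0.018,0,0,0,0,0],
    [-0.025,0,0,0,0,0],
    [-0.032,0,0,0,0,0],
    [-0.039,0,0,0,0,0],
    [-0.046,0,0,0,0,0],
    [-0.053,0,0,0,0,0],
  ],
)

```text
clock: 11.52
tool_pos: [0.5054, 0.1096, 0.0167]
orientation: [-180.0, -0.0, 6.4]
force: [2.9, 0.4, 3.0]
opening: 0.0008
gripper_force: 1.5
```

carry_out(
  rows=[
    [-0.006,0,0,0,0,0],
    [-0.012,0,0,0,0,0],
    [-0.018,0,0,0,0,0],
    [-0.024,0,0,0,0,0],
    [-0.03,0,0,0,0,0],
    [-0.036,0,0,0,0,0],
    [-0.041,0,0,0,0,0],
    [-0.044,0,0,0,0,0],
  ],
)

```text
clock: 12.52
tool_pos: [0.4615, 0.1044, 0.0165]
orientation: [180.0, 0.0, 6.4]
force: [2.7, 1.5, -0.2]
opening: 0.0005
gripper_force: 1.3
```

```bash
python3 - <<'E'
from h import *
where()
E
```

```text
12.53 block [-0.1902  0.0003] z 0.0165 rpy [180.    0.    6.4] F [ 2.7  1.5 -0.2] op 0.00045081589195413243
```

The tray is sliding at about 2.7 N and has not reached its stop, so I pull on gently.

carry_out(
  rows=[
    [-0.002,0,0,0,0,0],
    [-0.004,0,0,0,0,0],
    [-0.006,0,0,0,0,0],
    [-0.006,0,0,0,0,0],
  ],
)

```text
clock: 13.02
tool_pos: [0.4591, 0.1047, 0.017]
orientation: [-180.0, -0.3, 6.5]
force: [16.7, -3.9, -10.5]
opening: 0.0003
gripper_force: 8.2
```

The stop is reached, with the pull risen to about 17 N. I ease off into the pocket and then lift out.

carry_out(
  rows=[
    [0.005,0,0,0,0,0],
    [0.014,0,0,0,0,0],
    [0.014,0,0,0,0,0],
    [0.014,0,-0.04,0,0,0],
    [0.014,0,-0.09,0,0,0],
    [0.014,0,-0.14,0,0,0],
    [0.014,0,-0.14,0,0,0],
    [0.014,0,-0.14,0,0,0],
  ],
)

```text
clock: 14.02
tool_pos: [0.4691, 0.1052, 0.1562]
orientation: [-180.0, 0.0, 6.4]
force: [-0.9, 0.4, 0.2]
opening: 0.0001
gripper_force: 0.0
```

```bash
python3 - <<'E'
from h import *
where();a=snap('side','s5.png');w=snap('scene','w5.png')
cv2.imwrite('pics/g.png',np.hstack([cv2.resize(a[110:260,230:400,::-1],(400,353)),cv2.resize(w[150:320,270:470,::-1],(400,353))]))
E
```

```text
14.03 block [-0.1825  0.0002] z 0.1562 rpy [-180.     0.     6.4] F [-0.9  0.4  0.2] op 8.443206048300831e-05
```

View pics/g.png

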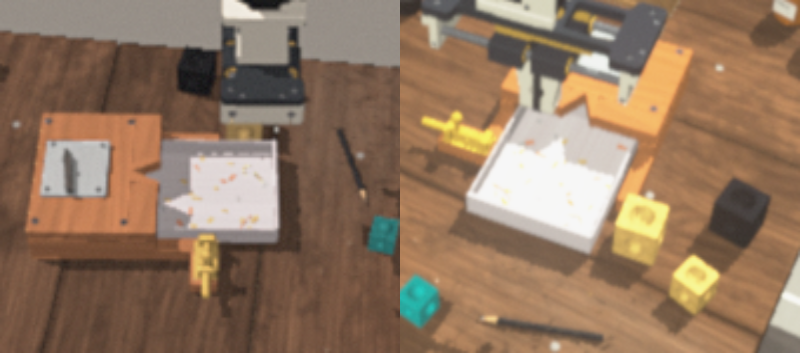

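The tray is fully out with its lip at about (277,190) in the left half. The bolt is back, the doming block is upright beside the tray at (640,228), and nothing is touched, so I hand the job in.

```bash
python3 - <<'E'
from h import *
print('lip',RB.T@(ray('side',347.7,170.3,.033)[:2]-O))
print(workorder.close_job())
E
```

```text
lip [-0.20837692 -0.05892695]
the job is handed in; nothing more can be done
None
```

The job is handed in: the tray is drawn out to its stop, the bolt is fully back, and the doming block stands upright beside the tray; no verdict was returned.

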